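# Put the tall battery pack on the workshop charger

## Robot

A 6-joint arm with a two-finger parallel gripper is mounted at the origin on the work surface. World frame = base frame: x ahead of the robot, y to its left, z up, the work surface at z = 0. Lengths are in mm, angles in rad, forces in N, time in s.
With the tool pointing down it reaches from about 275 to 1000 mm from the base axis. Payload 8.4 kg.
Tool frame: the origin (TCP) lies midway between the tips of the shut fingers; the grasp point (between the pads) lies 19 mm behind it; z points along the fingers, y is the line along which they close (so a half turn about z gives the same grasp; the last joint's range is limited). The gripper opens to 85 mm and grips with 20 to 120 N. Pads are 22 mm wide; open, the fingers measure 114 mm over their backs; the gripper's body (76 mm by 85 mm) begins 54 mm behind the grasp point. The pads swing forward as they close: fully open they stand 13 mm farther back than shut.
Start: joints at [1.21, 0.353, 1.633, -0, 1.155, -0.002], TCP at [219.468, 585.202, 231.281] pointing down, gripper open.
Joint ranges: [-2.63, 2.63], [-0.92, 2.1], [0.06, 2.66], [-1.3, 4.44], [0, 2.69], [-3.02, 3.02]. Speed limits (rad/s): [2.22, 2.22, 2.79, 3.14, 3.14, 3.14].

## Interface

Orientations are given as [roll, pitch, yaw] about the fixed x, y, z axes, in that order (R = Rz(yaw) Ry(pitch) Rx(roll)).
In Python, from rig import monitor, imaging, r gives the robot as it stands.
- The arm moves only by the tool drive_tool, never from a script. Its argument "plan" is a list of rows, each an object of numbers: "x", "y", "z": the shift along the tool's x, y, z in units of 50 mm (1.0 is 50 mm); "ax", "ay", "az": the turn, a rotation vector about the tool's x, y, z in units of 6 degrees (1.0 is 6 degrees); "hand": the finger opening in mm, from 0 to 85.4. In form: [{"x": .., "y": .., "z": .., "ax": .., "ay": .., "az": .., "hand": ..}, ...]. A call has 1 to 8 rows; each row is the pose to reach, as a shift and turn from the pose commanded when the call began, along the tool's axes at that moment; what a row does not reach only later rows make up. A row lasts 1/10 s, in which the tool goes at most 50 mm and 8.59 degrees, less where a joint would pass 70% of its speed; a pose out of reach is approached as far as the arm can. A call with a gripper value outside its range is refused whole. The fingers move at their own pace and stop on an object; "grip_force" is the grip in N (left out, the last holds). Time passes only in rows, so rows that repeat a pose let the fingers close. It gives the time, the measured TCP pose, the force, the opening and the grip force at its end, in the units of the state.
- monitor.sense(): the state, without advancing time (a new reading comes with each control period).
- imaging.grab_frame(name): name is "side" or "top"; returns the picture (400x640x3 uint8, red, green, blue); there is no depth.
- imaging.camera_info(name): a dict with "mtx" (3x3 intrinsics, pixels), "R" (3x3) and "t" (3): a world point X has camera coordinates R X + t. Camera axes: x right, y down, z forward; pixel columns grow to the right and rows downward; lengths in mm; the calibration is good to about 2 mm. A picture is of the moment at which its call begins. camera_info takes no time and is no camera call.
- r.sign_off(): hands the job in; it is judged then, once.
The state is a dict: "clock": time; "qpos": joint angles; "qvel": joint speeds; "joint_efforts": joint torques, N m; "eef_pos": TCP position; "tcp_rot": TCP orientation; "contact_force": force on the tool from outside, world axes, zero at the start; "wrist_torque": the same for the moment, N m; "opening": opening from 0.0 (shut) to 1.0 (fully open); "grasp_force": force on a finger pad.
Only numpy, scipy, OpenCV 4.12 (cv2) and the standard library are available. Lean on these libraries where they do the work, as an engineer would, in place of code of your own. Each camera call takes 0.05 s, during which the arm holds its last target. There are 200 camera calls.

## Task

Put the tall cordless-tool battery pack on the charger: set it down between the flared guides at the charger's open end, then slide it along under the two lips, fully home against the hump, so that the steel latch springs up behind it and holds it there. Leave the low battery pack where it lies.

Things in the scene. Friction and masses are not known exactly. Their poses are not given: they have to be found in the camera images.
- tall_pack_center (a point): Centre of the tall battery pack: loose upright black block, 96 mm long (x), 80 high, 0.4 to 0.8 kg. Body 50 mm wide (y: grip across it); foot flange 70 mm wide, 8 thick, corners rounded. Both ends alike: either may lead.
- charger_home (a point): Pack centre when fully home: 40 mm above the deck of the fixed grey charger (211 x 128 mm, deck 20 mm high). Pack slides to +x. In x (mm): deck from -135; 17 mm high guides narrow from 112 apart at -60 to 80 at -12; from there lips (62 apart, 12 to 17 mm above deck) cover its flange; stop hump at 48, 35 high. Set it down centred at -80 to -87, slide to 0; room for fingers above the lips.
- latch (a joint): Spring latch in the charger's deck: steel wedge 30 mm wide on the centre line, its upright face 50 mm before charger_home. Value: how far it is pressed down (m). 0 = up, standing 5 mm above the deck; about 0.005 under a pack on the deck (takes 2 N); springs back to 0 behind the pack's tail once it is home.
- low_pack_center (a point): Centre (half-way up) of the low battery pack: same style, 80 mm long, 70 mm wide over its flange, 46 mm high, loose on the bench. Not wanted: leave it where it lies.
There are look-alikes about, which are no part of the job. What is shaped like the part that bears charger_home but pink is not meant. Leave any turquoise look-alike of the part that bears tall_pack_center alone.

How it is judged:
By the outcome, as a careful person would: the job done as asked, in the order asked, and still so for the second after the job is handed in, with the robot touching nothing.
It also fails if it takes over 38 s, if anything falls off the work surface, if the arm or the gripper's body presses on something with over 40 N, if the wrist force passes 120 N, or if a joint passes its speed limit or range.

## Working session

There is one attempt and no reset: what is moved stays moved. The work goes in short steps, Python scripts to look and compute and a tool call to move; the robot and the scene stay as the last step left them, time stands still between calls to the robot, and variables do not carry over. Pictures are saved under pics/ and viewed, at most 10 in all, crops included, and the job is handed in when it is done.

Besides the shell and the picture viewer there is one more tool, called after ">>>" as name(argument=value, ...) on one line, values as JSON. drive_tool: Moves the arm, as the interface text tells. Its arguments: {"type":"object","properties":{"plan":{"type":"array","items":{"type":"object","properties":{"x":{"type":"number"},"y":{"type":"number"},"z":{"type":"number"},"ax":{"type":"number"},"ay":{"type":"number"},"az":{"type":"number"},"hand":{"type":"number"}}}},"grip_force":{"type":"number"}},"required":["plan"]}

```bash
mkdir -p pics; python3 - <<'E'
from rig import monitor, imaging, r
import cv2,numpy as np
for n in("top","side"):
    f=imaging.grab_frame(n); cv2.imwrite(f"pics/{n}0.png",f[:,:,::-1]); c=imaging.camera_info(n); print(n,np.round(c["mtx"],1).tolist(),np.round(-c["R"].T@c["t"]),np.round(c["R"],2).tolist())
s=monitor.sense();print(s["clock"],s["eef_pos"],s["tcp_rot"],s["contact_force"])
E
```

```text
top [[502.5, 0.0, 317.7], [0.0, 502.5, 195.6], [0.0, 0.0, 1.0]] [ 359.   13. 1555.] [[-0.01, -1.0, -0.0], [-1.0, 0.01, -0.08], [0.08, 0.0, -1.0]]
side [[411.7, 0.0, 319.3], [0.0, 411.7, 193.4], [0.0, 0.0, 1.0]] [  374. -1004.   697.] [[1.0, -0.07, 0.02], [-0.02, -0.51, -0.86], [0.07, 0.85, -0.51]]
0.1 [219.33706386 584.80530206 230.63055941] [-3.14034301e+00 -1.29829077e-05  2.78275861e+00] [-0.1953647  0.5126503 -0.4446089]
```

View pics/top0.png

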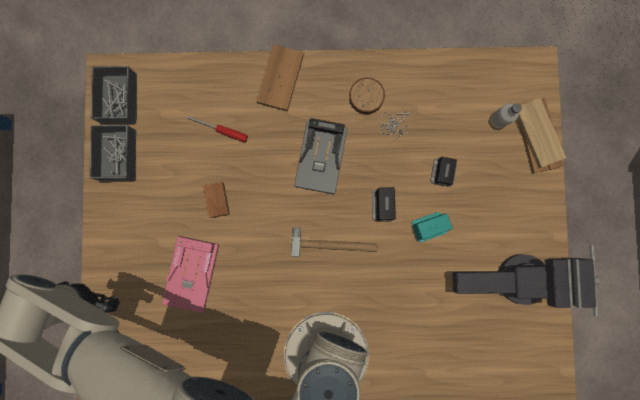

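View pics/side0.png

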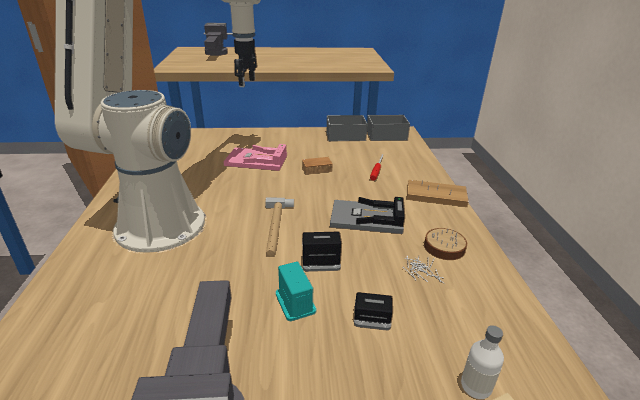

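Top view candidates for the tall pack: black block (385,204), black block (444,171), and the turquoise look-alike (432,227), which is excluded. Candidates for the charger: grey (322,157), and pink (191,273), which is excluded. In the side view, the block at (322,250) looks taller than the one at (373,308), so I'm checking it in a crop.

```bash
python3 - <<'E'
import cv2,numpy as np
t=cv2.imread("pics/top0.png")[110:225,290:465]; s=cv2.imread("pics/side0.png")[190:335,295:415]
a=cv2.resize(t,None,fx=4.5,fy=4.5,interpolation=cv2.INTER_CUBIC);cv2.imwrite("pics/ct.png",a)
cv2.imwrite("pics/cs.png",cv2.resize(s,None,fx=4,fy=4,interpolation=cv2.INTER_CUBIC))
E
```

```text
(no output)
```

View pics/ct.png

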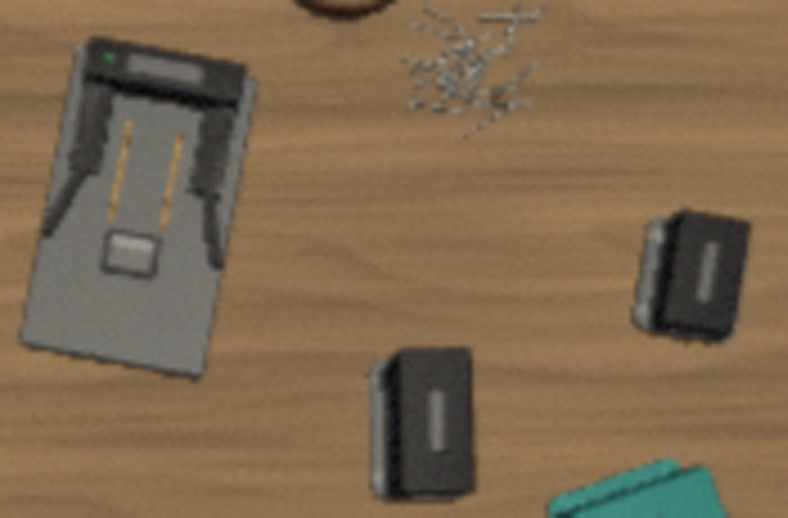

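View pics/cs.png

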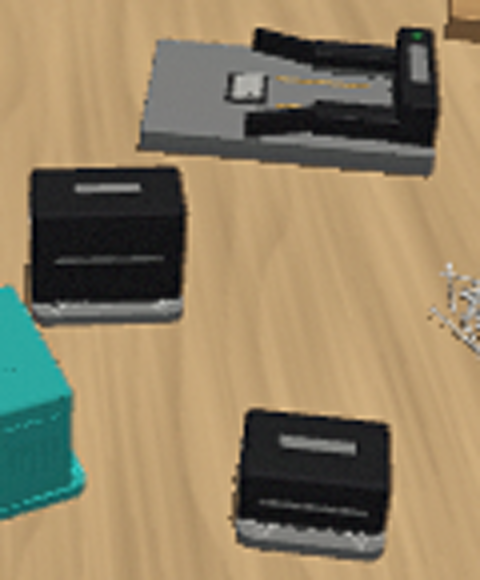

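The tall pack is the black block at top (385,204): its sides look taller and it is longer than the one at (444,171). The charger's open end is at top (314,190) and its hump is at (327,124).

```bash
cat > h.py <<'E'
from rig import monitor, imaging, r
import cv2,numpy as np
def ray(n,px,z):
    c=imaging.camera_info(n);R,t,K=map(np.array,(c["R"],c["t"],c["mtx"]))
    px=np.atleast_2d(np.float64(px)); d=np.c_[px,np.ones(len(px))]@np.linalg.inv(K).T@R; o=-R.T@t
    return (o+d*((z-o[2])/d[:,2])[:,None])
def ct(p): return (np.array(p)+.5)/4.5-.5+[290,110]
def cs(p): return (np.array(p)+.5)/4-.5+[295,190]
E
python3 - <<'E'
from h import *
np.set_printoptions(precision=1,suppress=True)
T=ray("top",ct([(398,350),(470,348),(474,490),(390,492)]),80)[:,:2]
print("pack top",T,T.mean(0),np.linalg.norm(np.diff(T,axis=0),axis=1))
print("side top",ray("side",cs([(32,170),(180,168),(184,213),(30,218)]),80)[:,:2])
print("slot top",ray("top",ct([(437,390),(437,450)]),80)[:,:2],"side",ray("side",cs([(75,188),(140,187)]),80)[:,:2])
print("low slot if46",ray("top",ct([(711,243),(703,300)]),46)[:,:2],ray("side",cs([(280,438),(355,448)]),46)[:,:2])
D=ray("top",ct([(20,345),(203,378),(255,82),(77,48)]),20)[:,:2]
print("deck",D,np.linalg.norm(np.diff(D,axis=0),axis=1))
S=ray("side",cs([(140,150),(157,40),(433,172)]),20)[:,:2];S[0]=ray("side",cs([(140,135)]),20)[0,:2];S[2]=ray("side",cs([(433,155)]),20)[0,:2]
print("deck side",S,np.linalg.norm(np.diff(S,axis=0),axis=1))
print("hump", ray("top",ct([(90,38),(247,66)]),55)[:,:2])
print("latch c",ray("top",ct([(131,254)]),21)[:,:2],"contacts",ray("top",ct([(130,122),(110,218),(182,134),(163,227)]),20)[:,:2])
E
```

```text
pack top [[ 498.2 -159.7]
 [ 498.8 -206.9]
 [ 405.9 -207. ]
 [ 405.4 -152.3]] [ 452.1 -181.5] [47.1 92.9 54.7]
side top [[ 403.3 -165.1]
 [ 496.8 -167.5]
 [ 494.  -213.5]
 [ 400.3 -213.8]]
slot top [[ 471.5 -184.6]
 [ 432.3 -183.6]] side [[ 429.2 -185.1]
 [ 469.6 -186.1]]
low slot if46 [[ 570.5 -375.6]
 [ 532.  -368.9]] [[ 529.5 -368.4]
 [ 568.6 -377.9]]
deck [[511.1  90.8]
 [486.7 -33.6]
 [690.6 -72.8]
 [716.2  49.4]] [126.8 207.6 124.9]
deck side [[484.7 -45.3]
 [510.1  82.4]
 [689.1 -79.3]] [130.1 241.2]
hump [[714.8  39.7]
 [694.  -65.7]]
latch c [[572.4  14.2]] contacts [[664.   13.6]
 [597.6  28.2]
 [655.1 -22. ]
 [590.9  -8. ]]
```

>>> drive_tool(plan=[{"x":-9.74,"y":-12.79,"z":0.6,"az":-3.2,"hand":85},{"x":-9.74,"y":-12.79,"z":0.6,"az":-3.2,"hand":85},{"x":-9.74,"y":-12.79,"z":0.6,"az":-3.2,"hand":85},{"x":-9.74,"y":-12.79,"z":0.6,"az":-3.2,"hand":85},{"x":-9.74,"y":-12.79,"z":0.6,"az":-3.2,"hand":85},{"x":-9.74,"y":-12.79,"z":0.6,"az":-3.2,"hand":85},{"x":-9.74,"y":-12.79,"z":0.6,"az":-3.2,"hand":85},{"x":-9.74,"y":-12.79,"z":0.6,"az":-3.2,"hand":85}])

```text
invalid input
```

```bash
cat >> h.py <<'E'
from scipy.spatial.transform import Rotation as Ro
def go(p,yaw):
    s=monitor.sense(); R=Ro.from_euler("xyz",s["tcp_rot"]); G=Ro.from_euler("xyz",[np.pi,0,yaw])
    print("t",round(s["clock"],2),"pos",np.round(s["eef_pos"],1),"rot",np.round(s["tcp_rot"],3),"q",np.round(s["qpos"],2),"F",np.round(s["contact_force"],1),"open",np.round(s["opening"],3),"gf",np.round(s["grasp_force"],1))
    print("xyz",np.round(R.inv().apply(np.array(p)-s["eef_pos"])/50,3),"a",np.round(np.degrees((R.inv()*G).as_rotvec())/6,2))
E
python3 -c "
from h import *
go([451,-185,150],3.12)"
```

```text
t 0.1 pos [219.3 584.8 230.6] rot [-3.14  -0.     2.783] q [ 1.21  0.35  1.63  0.    1.16 -0.  ] F [-0.2  0.5 -0.4] open 1.004 gf 0.0
xyz [ -9.745 -12.786   1.628] a [-0.01 -0.   -3.22]
```

>>> drive_tool(plan=[{"x":-9.7,"y":-12.8,"z":0.6,"ax":0,"ay":0,"az":-3.2,"hand":85},{"x":-9.7,"y":-12.8,"z":0.6,"ax":0,"ay":0,"az":-3.2,"hand":85},{"x":-9.7,"y":-12.8,"z":0.6,"ax":0,"ay":0,"az":-3.2,"hand":85},{"x":-9.7,"y":-12.8,"z":0.6,"ax":0,"ay":0,"az":-3.2,"hand":85},{"x":-9.7,"y":-12.8,"z":0.6,"ax":0,"ay":0,"az":-3.2,"hand":85},{"x":-9.7,"y":-12.8,"z":0.6,"ax":0,"ay":0,"az":-3.2,"hand":85},{"x":-9.7,"y":-12.8,"z":0.6,"ax":0,"ay":0,"az":-3.2,"hand":85},{"x":-9.7,"y":-12.8,"z":0.6,"ax":0,"ay":0,"az":-3.2,"hand":85}])

```text
clock: 0.9
eef_pos: [333.6, 200.3, 216.3]
tcp_rot: [3.142, 0.0, 3.118]
contact_force: [1.6, 0.1, 0.5]
opening: 0.994
grasp_force: 0.0
```

```bash
python3 -c "
from h import *
go([451,-185,150],3.12)"
```

```text
t 0.9 pos [333.6 200.3 216.3] rot [3.142 0.    3.118] q [ 0.54 -0.01  2.12 -0.    1.03 -1.01] F [1.6 0.1 0.5] open 0.994 gf 0.0
xyz [-2.525 -7.649  1.326] a [ 0.    0.   -0.01]
```

>>> drive_tool(plan=[{"x":-2.5,"y":-7.65,"z":1.0,"ax":0,"ay":0,"az":0,"hand":85},{"x":-2.5,"y":-7.65,"z":1.0,"ax":0,"ay":0,"az":0,"hand":85},{"x":-2.5,"y":-7.65,"z":1.0,"ax":0,"ay":0,"az":0,"hand":85},{"x":-2.5,"y":-7.65,"z":1.0,"ax":0,"ay":0,"az":0,"hand":85},{"x":-2.5,"y":-7.65,"z":1.0,"ax":0,"ay":0,"az":0,"hand":85},{"x":-2.5,"y":-7.65,"z":1.0,"ax":0,"ay":0,"az":0,"hand":85},{"x":-2.5,"y":-7.65,"z":1.0,"ax":0,"ay":0,"az":0,"hand":85},{"x":-2.5,"y":-7.65,"z":1.0,"ax":0,"ay":0,"az":0,"hand":85}])

```text
clock: 1.7
eef_pos: [448.0, -180.2, 166.7]
tcp_rot: [3.141, -0.0, 3.117]
contact_force: [1.0, -0.1, 0.7]
opening: 0.997
grasp_force: 0.0
```

```bash
python3 -c "
from h import *
go([451,-185,36],3.12)
cv2.imwrite('pics/s1.png',cv2.resize(imaging.grab_frame('side')[130:320,220:460,::-1],None,fx=3,fy=3,interpolation=cv2.INTER_CUBIC))"
```

```text
t 1.7 pos [ 448.  -180.2  166.7] rot [ 3.141 -0.     3.117] q [-0.39  0.21  1.99  0.    0.94 -1.93] F [ 1.  -0.1  0.7] open 0.997 gf 0.0
xyz [-0.063 -0.095  2.613] a [ 0.   -0.   -0.03]
```

View pics/s1.png

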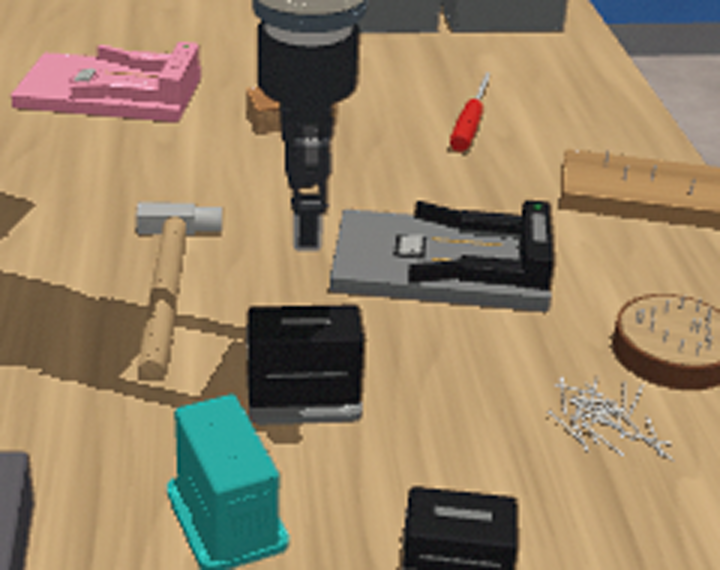

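The open gripper is straight above the tall pack (crop 305,250 over 305,320), with its fingers across the body and clear of the turquoise one.

>>> drive_tool(plan=[{"x":-0.05,"y":-0.08,"z":0.5,"ax":0,"ay":0,"az":0,"hand":85},{"x":-0.05,"y":-0.08,"z":1.1,"ax":0,"ay":0,"az":0,"hand":85},{"x":-0.05,"y":-0.08,"z":1.7,"ax":0,"ay":0,"az":0,"hand":85},{"x":-0.05,"y":-0.08,"z":2.2,"ax":0,"ay":0,"az":0,"hand":85},{"x":-0.05,"y":-0.08,"z":2.5,"ax":0,"ay":0,"az":0,"hand":85},{"x":-0.05,"y":-0.08,"z":2.6,"ax":0,"ay":0,"az":0,"hand":85},{"x":-0.05,"y":-0.08,"z":2.6,"ax":0,"ay":0,"az":0,"hand":85}])

```text
clock: 2.45
eef_pos: [449.9, -181.8, 36.5]
tcp_rot: [3.141, -0.001, 3.118]
contact_force: [0.9, -0.2, 0.4]
opening: 0.995
grasp_force: 0.0
```

```bash
python3 -c "
from h import *
go([451,-185,36],3.12)"
```

```text
t 2.45 pos [ 449.9 -181.8   36.5] rot [ 3.141e+00 -1.000e-03  3.118e+00] q [-0.39  0.43  2.07 -0.    0.64 -1.93] F [ 0.9 -0.2  0.4] open 0.995 gf 0.0
xyz [-0.023 -0.063  0.01 ] a [ 0.01 -0.01 -0.02]
```

>>> drive_tool(plan=[{"x":-0.02,"y":-0.06,"z":0,"ax":0,"ay":0,"az":0,"hand":85},{"x":-0.02,"y":-0.06,"z":0,"ax":0,"ay":0,"az":0,"hand":60},{"x":-0.02,"y":-0.06,"z":0,"ax":0,"ay":0,"az":0,"hand":44},{"x":-0.02,"y":-0.06,"z":0,"ax":0,"ay":0,"az":0,"hand":40},{"x":-0.02,"y":-0.06,"z":0,"ax":0,"ay":0,"az":0,"hand":40},{"x":-0.02,"y":-0.06,"z":0,"ax":0,"ay":0,"az":0,"hand":40},{"x":-0.02,"y":-0.06,"z":0,"ax":0,"ay":0,"az":0,"hand":40},{"x":-0.02,"y":-0.06,"z":0,"ax":0,"ay":0,"az":0,"hand":40}], grip_force=80)

```text
clock: 3.25
eef_pos: [451.9, -185.3, 38.0]
tcp_rot: [-3.141, 0.001, 3.118]
contact_force: [-2.1, -0.1, 7.3]
opening: 0.577
grasp_force: 82.7
```

```bash
python3 -c "
from h import *
go([451,-185,36],3.12)"
```

```text
t 3.25 pos [ 451.9 -185.3   38. ] rot [-3.141e+00  1.000e-03  3.118e+00] q [-0.39  0.43  2.07 -0.    0.65 -1.94] F [-2.1 -0.1  7.3] open 0.577 gf 82.7
xyz [0.018 0.006 0.04 ] a [-0.01  0.01 -0.02]
```

>>> drive_tool(plan=[{"x":0,"y":0,"z":-0.5,"ax":0,"ay":0,"az":0,"hand":40},{"x":0,"y":0,"z":-1.2,"ax":0,"ay":0,"az":0,"hand":40},{"x":0,"y":0,"z":-1.7,"ax":0,"ay":0,"az":0,"hand":40},{"x":-0.6,"y":0.8,"z":-1.7,"ax":0,"ay":0,"az":0.4,"hand":40},{"x":-1.1,"y":1.6,"z":-1.7,"ax":0,"ay":0,"az":0.8,"hand":40},{"x":-1.6,"y":2.4,"z":-1.7,"ax":0,"ay":0,"az":1.2,"hand":40},{"x":-1.8,"y":3.2,"z":-1.7,"ax":0,"ay":0,"az":1.65,"hand":40},{"x":-1.8,"y":3.8,"z":-1.7,"ax":0,"ay":0,"az":1.65,"hand":40}])

```text
clock: 4.05
eef_pos: [547.0, 5.1, 122.0]
tcp_rot: [3.141, 0.001, 2.944]
contact_force: [-0.4, 0.2, -3.7]
opening: 0.574
grasp_force: 84.7
```

```bash
python3 -c "
from h import *
go([547.4,19,90],2.943)"
```

```text
t 4.05 pos [547.    5.1 122. ] rot [3.141e+00 1.000e-03 2.944e+00] q [ 0.01  0.37  1.9   0.    0.88 -1.37] F [-0.4  0.2 -3.7] open 0.574 gf 84.7
xyz [0.047 0.273 0.641] a [0.01 0.01 0.01]
```

>>> drive_tool(plan=[{"x":0.05,"y":0.2,"z":0.2,"ax":0,"ay":0,"az":0,"hand":40},{"x":0.05,"y":0.2,"z":0.55,"ax":0,"ay":0,"az":0,"hand":40},{"x":0.05,"y":0.2,"z":0.55,"ax":0,"ay":0,"az":0,"hand":40},{"x":0.05,"y":0.2,"z":0.55,"ax":0,"ay":0,"az":0,"hand":40}])

```text
clock: 4.45
eef_pos: [544.5, 12.5, 94.1]
tcp_rot: [-3.141, -0.002, 2.945]
contact_force: [0.7, 0.4, -3.4]
opening: 0.576
grasp_force: 84.4
```

```bash
python3 -c "
from h import *
go([547.4,19,58],2.943)
a=imaging.grab_frame('side')[160:270,290:430,::-1]; b=imaging.grab_frame('top')[100:210,265:405,::-1]
cv2.imwrite('pics/s2.png',cv2.resize(np.vstack([a,b]),None,fx=2.7,fy=2.7,interpolation=cv2.INTER_CUBIC))"
```

```text
t 4.45 pos [544.5  12.5  94.1] rot [-3.141e+00 -2.000e-03  2.945e+00] q [ 0.02  0.4   1.92 -0.    0.82 -1.35] F [ 0.7  0.4 -3.4] open 0.576 gf 84.4
xyz [-0.033  0.139  0.722] a [-0.01 -0.02  0.02]
```

View pics/s2.png

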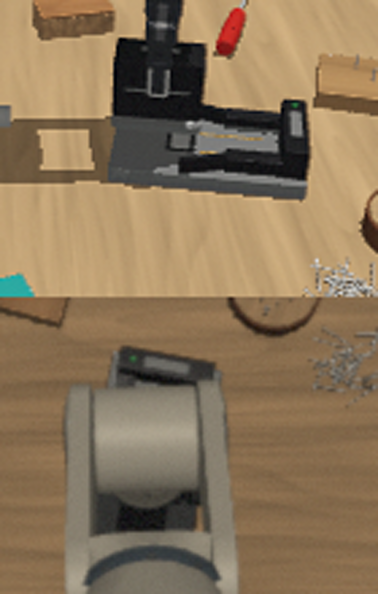

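The pack hangs over the charger's open end, lined up with it (crop 160,85), and the hump is ahead at crop (293,130). The arm hides the view from above.

>>> drive_tool(plan=[{"x":-0.03,"y":0.14,"z":0.2,"ax":0,"ay":0,"az":0,"hand":40},{"x":-0.03,"y":0.14,"z":0.4,"ax":0,"ay":0,"az":0,"hand":40},{"x":-0.03,"y":0.14,"z":0.55,"ax":0,"ay":0,"az":0,"hand":40},{"x":-0.03,"y":0.14,"z":0.62,"ax":0,"ay":0,"az":0,"hand":40},{"x":-0.03,"y":0.14,"z":0.66,"ax":0,"ay":0,"az":0,"hand":40},{"x":-0.03,"y":0.14,"z":0.68,"ax":0,"ay":0,"az":0,"hand":40},{"x":-0.03,"y":0.14,"z":0.68,"ax":0,"ay":0,"az":0,"hand":40}])

```text
clock: 5.25
eef_pos: [548.2, 19.6, 60.6]
tcp_rot: [-3.142, 0.0, 2.945]
contact_force: [-1.2, -0.7, -3.6]
opening: 0.578
grasp_force: 84.5
```

```bash
python3 -c "
from h import *
go([547.4,19,57],2.943)"
```

```text
t 5.25 pos [548.2  19.6  60.6] rot [-3.142  0.     2.945] q [ 0.03  0.46  1.93 -0.    0.76 -1.34] F [-1.2 -0.7 -3.6] open 0.578 gf 84.5
xyz [ 0.013 -0.014  0.071] a [-0.    0.    0.02]
```

>>> drive_tool(plan=[{"x":0,"y":0,"z":0.03,"ax":0,"ay":0,"az":0,"hand":40},{"x":0,"y":0,"z":0.06,"ax":0,"ay":0,"az":0,"hand":40},{"x":0,"y":0,"z":0.06,"ax":0,"ay":0,"az":0,"hand":40}])

```text
clock: 5.55
eef_pos: [548.4, 19.6, 58.0]
tcp_rot: [3.141, 0.001, 2.945]
contact_force: [-2.1, 1.0, 2.8]
opening: 0.576
grasp_force: 84.8
```

```bash
python3 -c "
from h import *
go([547.4,19,57],2.943)"
```

```text
t 5.55 pos [548.4  19.6  58. ] rot [3.141e+00 1.000e-03 2.945e+00] q [ 0.03  0.46  1.93 -0.    0.75 -1.34] F [-2.1  1.   2.8] open 0.576 gf 84.8
xyz [ 0.018 -0.016  0.021] a [0.   0.01 0.02]
```

>>> drive_tool(plan=[{"x":-0.1,"y":0,"z":0,"ax":0,"ay":0,"az":0,"hand":40},{"x":-0.25,"y":0,"z":0,"ax":0,"ay":0,"az":0,"hand":40},{"x":-0.4,"y":0,"z":0,"ax":0,"ay":0,"az":0,"hand":40},{"x":-0.55,"y":-0.01,"z":0,"ax":0,"ay":0,"az":0,"hand":40},{"x":-0.7,"y":-0.01,"z":0,"ax":0,"ay":0,"az":0,"hand":40},{"x":-0.8,"y":-0.01,"z":0,"ax":0,"ay":0,"az":0,"hand":40},{"x":-0.8,"y":-0.01,"z":0,"ax":0,"ay":0,"az":0,"hand":40}])

```text
clock: 6.25
eef_pos: [588.2, 11.3, 58.1]
tcp_rot: [3.141, 0.001, 2.945]
contact_force: [-1.1, -0.1, 3.6]
opening: 0.573
grasp_force: 85.7
```

```bash
python3 -c "
from h import *
go([630.7,2.3,58],2.943)"
```

```text
t 6.25 pos [588.2  11.3  58.1] rot [3.141e+00 1.000e-03 2.945e+00] q [ 0.02  0.51  1.84  0.    0.79 -1.36] F [-1.1 -0.1  3.6] open 0.573 gf 85.7
xyz [-0.869 -0.01   0.002] a [0.   0.01 0.02]
```

No side force, so the pack is entering the lips cleanly.

>>> drive_tool(plan=[{"x":-0.15,"y":0,"z":0,"ax":0,"ay":0,"az":0,"hand":40},{"x":-0.3,"y":0,"z":0,"ax":0,"ay":0,"az":0,"hand":40},{"x":-0.45,"y":0,"z":0,"ax":0,"ay":0,"az":0,"hand":40},{"x":-0.6,"y":-0.01,"z":0,"ax":0,"ay":0,"az":0,"hand":40},{"x":-0.7,"y":-0.01,"z":0,"ax":0,"ay":0,"az":0,"hand":40},{"x":-0.78,"y":-0.01,"z":0,"ax":0,"ay":0,"az":0,"hand":40},{"x":-0.78,"y":-0.01,"z":0,"ax":0,"ay":0,"az":0,"hand":40}])

```text
clock: 6.95
eef_pos: [625.6, 3.3, 58.1]
tcp_rot: [3.141, 0.0, 2.945]
contact_force: [-2.2, 0.8, 6.5]
opening: 0.574
grasp_force: 85.6
```

```bash
python3 -c "
from h import *
go([630.7,2.3,58],2.943)"
```

```text
t 6.95 pos [625.6   3.3  58.1] rot [3.141 0.    2.945] q [ 0.    0.56  1.75  0.    0.83 -1.37] F [-2.2  0.8  6.5] open 0.574 gf 85.6
xyz [-0.103  0.001  0.001] a [0.   0.   0.02]
```

>>> drive_tool(plan=[{"x":-0.03,"y":0,"z":0,"ax":0,"ay":0,"az":0,"hand":40},{"x":-0.06,"y":0,"z":0,"ax":0,"ay":0,"az":0,"hand":40},{"x":-0.08,"y":0,"z":0,"ax":0,"ay":0,"az":0,"hand":40},{"x":-0.1,"y":0,"z":0,"ax":0,"ay":0,"az":0,"hand":40},{"x":-0.1,"y":0,"z":0,"ax":0,"ay":0,"az":0,"hand":40}])

```text
clock: 7.45
eef_pos: [629.6, 2.4, 58.1]
tcp_rot: [-3.142, -0.001, 2.945]
contact_force: [-5.7, 1.6, 9.4]
opening: 0.579
grasp_force: 85.9
```

```bash
python3 -c "
from h import *
go([630.7,2.3,58],2.943)"
```

```text
t 7.45 pos [629.6   2.4  58.1] rot [-3.142e+00 -1.000e-03  2.945e+00] q [ 0.    0.56  1.74  0.    0.84 -1.37] F [-5.7  1.6  9.4] open 0.579 gf 85.9
xyz [-0.022  0.002  0.002] a [-0.   -0.01  0.02]
```

>>> drive_tool(plan=[{"x":-0.02,"y":0,"z":0,"ax":0,"ay":0,"az":0,"hand":40},{"x":-0.04,"y":0,"z":0,"ax":0,"ay":0,"az":0,"hand":40},{"x":-0.06,"y":0,"z":0,"ax":0,"ay":0,"az":0,"hand":40},{"x":-0.06,"y":0,"z":0,"ax":0,"ay":0,"az":0,"hand":40}])

```text
clock: 7.85
eef_pos: [632.3, 1.9, 58.1]
tcp_rot: [-3.142, -0.002, 2.945]
contact_force: [-7.3, 2.2, 9.4]
opening: 0.576
grasp_force: 86.1
```

```bash
python3 -c "
from h import *
go([630.7,2.3,58],2.943)"
```

```text
t 7.85 pos [632.3   1.9  58.1] rot [-3.142e+00 -2.000e-03  2.945e+00] q [ 0.    0.56  1.74  0.    0.84 -1.37] F [-7.3  2.2  9.4] open 0.576 gf 86.1
xyz [0.032 0.001 0.002] a [-0.   -0.02  0.02]
```

>>> drive_tool(plan=[{"x":-0.02,"y":0,"z":0,"ax":0,"ay":0,"az":0,"hand":40},{"x":-0.04,"y":0,"z":0,"ax":0,"ay":0,"az":0,"hand":40},{"x":-0.06,"y":0,"z":0,"ax":0,"ay":0,"az":0,"hand":40},{"x":-0.06,"y":0,"z":0,"ax":0,"ay":0,"az":0,"hand":40}])

```text
clock: 8.25
eef_pos: [632.4, 1.9, 58.2]
tcp_rot: [-3.141, -0.007, 2.945]
contact_force: [-19.1, 4.7, 21.5]
opening: 0.581
grasp_force: 87.1
```

```bash
python3 -c "
from h import *
go([630.7,2.3,58],2.943)"
```

```text
t 8.25 pos [632.4   1.9  58.2] rot [-3.141 -0.007  2.945] q [ 0.    0.57  1.73  0.    0.85 -1.37] F [-19.1   4.7  21.5] open 0.581 gf 87.1
xyz [0.035 0.    0.004] a [-0.   -0.07  0.02]
```

The pack has stopped against the hump: x stayed at 632 while the force rose to 20 N. I'll release and look.

>>> drive_tool(plan=[{"x":0.04,"y":0,"z":0,"ax":0,"ay":0,"az":0,"hand":40},{"x":0.04,"y":0,"z":0,"ax":0,"ay":0,"az":0,"hand":60},{"x":0.04,"y":0,"z":0,"ax":0,"ay":0,"az":0,"hand":80},{"x":0.04,"y":0,"z":0,"ax":0,"ay":0,"az":0,"hand":80},{"x":0.04,"y":0,"z":0,"ax":0,"ay":0,"az":0,"hand":80}])

```text
clock: 8.75
eef_pos: [634.6, 1.4, 57.5]
tcp_rot: [3.142, 0.0, 2.945]
contact_force: [0.1, -0.5, 0.0]
opening: 0.935
grasp_force: 0.0
```

```bash
python3 -c "
from h import *
go([630.7,2.3,58],2.943)"
```

```text
t 8.75 pos [634.6   1.4  57.5] rot [3.142 0.    2.945] q [-0.    0.57  1.73 -0.    0.84 -1.37] F [ 0.1 -0.5  0. ] open 0.935 gf 0.0
xyz [ 0.08   0.003 -0.011] a [0.   0.   0.02]
```

Now I'll raise the tool clear and back off so both cameras can see the charger.

>>> drive_tool(plan=[{"x":0,"y":0,"z":-0.4,"ax":0,"ay":0,"az":0,"hand":80},{"x":0,"y":0,"z":-1.2,"ax":0,"ay":0,"az":0,"hand":80},{"x":0,"y":0,"z":-2.2,"ax":0,"ay":0,"az":0,"hand":80},{"x":1,"y":0.5,"z":-3,"ax":0,"ay":0,"az":0,"hand":80},{"x":2,"y":1.5,"z":-3,"ax":0,"ay":0,"az":0,"hand":80},{"x":3,"y":2.5,"z":-3,"ax":0,"ay":0,"az":0,"hand":80},{"x":3.5,"y":3.5,"z":-3,"ax":0,"ay":0,"az":0,"hand":80},{"x":3.5,"y":4.5,"z":-3,"ax":0,"ay":0,"az":0,"hand":80}])

```text
clock: 9.55
eef_pos: [513.0, 202.6, 207.3]
tcp_rot: [-3.141, -0.0, 2.944]
contact_force: [0.2, -0.0, -0.1]
opening: 0.935
grasp_force: 0.0
```

```bash
python3 -c "
from h import *
go([630.7,2.3,58],2.943)
a=imaging.grab_frame('side')[170:250,310:420,::-1]; b=imaging.grab_frame('top')[110:200,275:385,::-1]
cv2.imwrite('pics/s3.png',cv2.resize(np.vstack([a,b]),None,fx=3.5,fy=3.5,interpolation=cv2.INTER_CUBIC))"
```

```text
t 9.55 pos [513.  202.6 207.3] rot [-3.141 -0.     2.944] q [ 0.37  0.26  1.82 -0.    1.06 -1.  ] F [ 0.2 -0.  -0.1] open 0.935 gf 0.0
xyz [-3.093 -3.466  2.986] a [-0.   -0.    0.01]
```

View pics/s3.png

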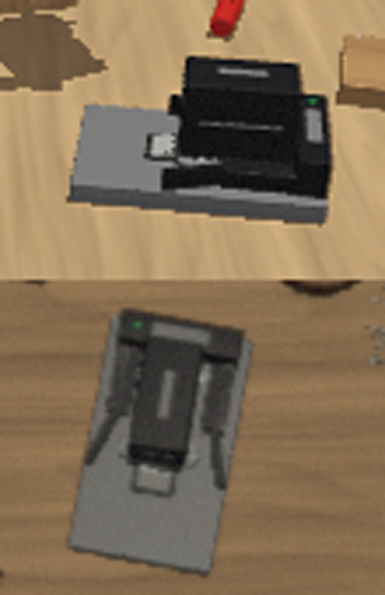

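The pack sits under the lips, against the hump at side crop (315,130). The latch is just behind its tail at side crop (160,147) and top crop (153,478). I'll zoom in to compare the latch with the first picture, where it was up.

```bash
python3 -c "
from h import *
a=imaging.grab_frame('side')[190:240,325:405,::-1]; o=cv2.imread('pics/side0.png')[190:240,325:405]
t=imaging.grab_frame('top')[140:190,280:360,::-1]; o2=cv2.imread('pics/top0.png')[140:190,280:360]
cv2.imwrite('pics/s4.png',cv2.resize(np.vstack([np.hstack([o,a]),np.hstack([o2,t])]),None,fx=5,fy=5,interpolation=cv2.INTER_CUBIC))
p=[275+166/3.5,110+393/3.5-80]; q=[310+243/3.5,170+71/3.5]
u=np.array([.98,-.197])
for n,k in(('top',p),('side',q)):
  x=ray(n,k,100)[0,:2]; print(n,x,(x-[630.7,2.3])@u)"
```

```text
top [631.40742294   2.29732254] 0.6938019453552681
side [630.16951426  -0.93825803] 0.11806080904460142
```

View pics/s4.png

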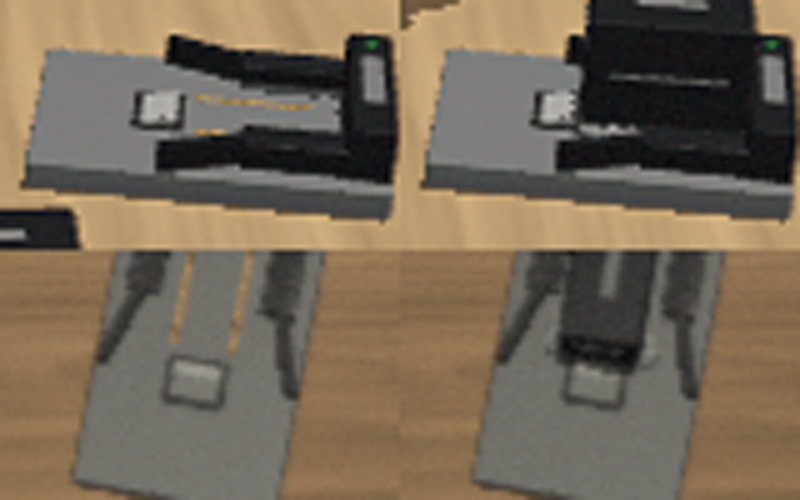

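```bash
python3 -c "
from h import *
go([632,2,140],2.943)"
```

```text
t 9.75 pos [514.7 202.8 206.9] rot [-3.142  0.     2.948] q [ 0.37  0.27  1.81 -0.    1.06 -1.  ] F [-0.4 -0.7 -0. ] open 0.939 gf 0.0
xyz [-3.074 -3.49   1.34 ] a [-0.    0.    0.05]
```

The latch looks up, but I'll make sure: regrip, push home again, and tug lightly.

>>> drive_tool(plan=[{"x":-0.6,"y":-0.7,"z":0,"ax":0,"ay":0,"az":0,"hand":85},{"x":-1.2,"y":-1.4,"z":0,"ax":0,"ay":0,"az":0,"hand":85},{"x":-1.8,"y":-2.1,"z":0.3,"ax":0,"ay":0,"az":0,"hand":85},{"x":-2.4,"y":-2.8,"z":0.8,"ax":0,"ay":0,"az":0,"hand":85},{"x":-2.9,"y":-3.3,"z":1.3,"ax":0,"ay":0,"az":0,"hand":85},{"x":-3.07,"y":-3.5,"z":1.3,"ax":0,"ay":0,"az":0,"hand":85},{"x":-3.07,"y":-3.5,"z":1.3,"ax":0,"ay":0,"az":0,"hand":85}])

```text
clock: 10.45
eef_pos: [631.5, -2.7, 141.1]
tcp_rot: [-3.141, -0.001, 2.941]
contact_force: [-0.6, -0.1, 0.2]
opening: 0.996
grasp_force: 0.0
```

```bash
python3 -c "
from h import *
go([632.3,1.9,59],2.943)"
```

```text
t 10.45 pos [631.5  -2.7 141.1] rot [-3.141e+00 -1.000e-03  2.941e+00] q [-0.01  0.46  1.69 -0.    0.99 -1.38] F [-0.6 -0.1  0.2] open 0.996 gf 0.0
xyz [-0.     0.094  1.643] a [-0.   -0.01 -0.02]
```

>>> drive_tool(plan=[{"x":0,"y":0.05,"z":0.2,"ax":0,"ay":0,"az":0,"hand":85},{"x":0,"y":0.05,"z":0.5,"ax":0,"ay":0,"az":0,"hand":85},{"x":0,"y":0.05,"z":0.5,"ax":0,"ay":0,"az":0,"hand":85}])

```text
clock: 10.75
eef_pos: [629.9, 3.8, 114.9]
tcp_rot: [-3.141, -0.003, 2.947]
contact_force: [-1.2, 0.4, -0.9]
opening: 0.998
grasp_force: 0.0
```

```bash
python3 -c "
from h import *
go([632.3,1.9,59],2.943)"
```

```text
t 10.75 pos [629.9   3.8 114.9] rot [-3.141e+00 -3.000e-03  2.947e+00] q [ 0.    0.49  1.71  0.    0.94 -1.37] F [-1.2  0.4 -0.9] open 0.998 gf 0.0
xyz [-0.057 -0.028  1.119] a [-0.   -0.03  0.03]
```

>>> drive_tool(plan=[{"x":-0.03,"y":-0.03,"z":0.3,"ax":0,"ay":0,"az":0,"hand":85},{"x":-0.03,"y":-0.03,"z":0.7,"ax":0,"ay":0,"az":0,"hand":85},{"x":-0.03,"y":-0.03,"z":1.0,"ax":0,"ay":0,"az":0,"hand":85},{"x":-0.03,"y":-0.03,"z":1.08,"ax":0,"ay":0,"az":0,"hand":85},{"x":-0.03,"y":-0.03,"z":1.08,"ax":0,"ay":0,"az":0,"hand":85},{"x":-0.03,"y":-0.03,"z":1.08,"ax":0,"ay":0,"az":0,"hand":85}])

```text
clock: 11.35
eef_pos: [633.4, 0.9, 63.3]
tcp_rot: [3.141, 0.001, 2.945]
contact_force: [0.1, 0.7, -0.1]
opening: 0.993
grasp_force: 0.0
```

```bash
python3 -c "
from h import *
go([632.3,1.9,59],2.943)"
```

```text
t 11.35 pos [633.4   0.9  63.3] rot [3.141e+00 1.000e-03 2.945e+00] q [-0.    0.56  1.73  0.    0.85 -1.38] F [ 0.1  0.7 -0.1] open 0.993 gf 0.0
xyz [0.026 0.016 0.085] a [0.   0.01 0.02]
```

>>> drive_tool(plan=[{"x":0,"y":0.015,"z":0.03,"ax":0,"ay":0,"az":0,"hand":60},{"x":0,"y":0.015,"z":0.03,"ax":0,"ay":0,"az":0,"hand":44},{"x":0,"y":0.015,"z":0.03,"ax":0,"ay":0,"az":0,"hand":40},{"x":0,"y":0.015,"z":0.03,"ax":0,"ay":0,"az":0,"hand":40},{"x":-0.04,"y":0.015,"z":0.03,"ax":0,"ay":0,"az":0,"hand":40},{"x":-0.08,"y":0.015,"z":0.03,"ax":0,"ay":0,"az":0,"hand":40},{"x":-0.08,"y":0.015,"z":0.03,"ax":0,"ay":0,"az":0,"hand":40}], grip_force=60)

```text
clock: 12.05
eef_pos: [633.8, 1.6, 62.1]
tcp_rot: [-3.142, -0.007, 2.945]
contact_force: [-16.7, 4.9, 21.2]
opening: 0.58
grasp_force: 64.9
```

```bash
python3 -c "
from h import *
go([632.3,1.9,59],2.943)"
```

```text
t 12.05 pos [633.8   1.6  62.1] rot [-3.142 -0.007  2.945] q [-0.    0.56  1.73  0.    0.86 -1.38] F [-16.7   4.9  21.2] open 0.58 gf 64.9
xyz [0.029 0.    0.063] a [-0.   -0.07  0.01]
```

>>> drive_tool(plan=[{"x":0.06,"y":0,"z":0,"ax":0,"ay":0,"az":0,"hand":40},{"x":0.1,"y":0,"z":0,"ax":0,"ay":0,"az":0,"hand":40},{"x":0.13,"y":0,"z":0,"ax":0,"ay":0,"az":0,"hand":40},{"x":0.16,"y":0,"z":0,"ax":0,"ay":0,"az":0,"hand":40},{"x":0.16,"y":0,"z":0,"ax":0,"ay":0,"az":0,"hand":40}])

```text
clock: 12.55
eef_pos: [631.9, 1.9, 62.4]
tcp_rot: [3.141, 0.006, 2.945]
contact_force: [7.2, -1.5, 3.7]
opening: 0.576
grasp_force: 63.2
```

```bash
python3 -c "
from h import *
go([633.8,1.6,62],2.943)"
```

```text
t 12.55 pos [631.9   1.9  62.4] rot [3.141 0.006 2.945] q [ 0.    0.55  1.74 -0.    0.84 -1.37] F [ 7.2 -1.5  3.7] open 0.576 gf 63.2
xyz [-0.039  0.001  0.008] a [0.01 0.05 0.02]
```

>>> drive_tool(plan=[{"x":0.03,"y":0,"z":0,"ax":0,"ay":0,"az":0,"hand":40},{"x":0.05,"y":0,"z":0,"ax":0,"ay":0,"az":0,"hand":40},{"x":0.05,"y":0,"z":0,"ax":0,"ay":0,"az":0,"hand":40}])

```text
clock: 12.85
eef_pos: [631.3, 2.1, 62.8]
tcp_rot: [3.141, 0.009, 2.945]
contact_force: [11.8, -3.0, 1.0]
opening: 0.58
grasp_force: 62.8
```

```bash
python3 -c "
from h import *
go([633.8,1.6,62],2.943)"
```

```text
t 12.85 pos [631.3   2.1  62.8] rot [3.141 0.009 2.945] q [ 0.    0.55  1.75 -0.    0.83 -1.37] F [11.8 -3.   1. ] open 0.58 gf 62.8
xyz [-0.051  0.     0.017] a [0.01 0.09 0.02]
```

The tug is blocked: the force climbs with almost no movement after the 2 mm of play, so the latch holds. Now I'll push it home again and release.

>>> drive_tool(plan=[{"x":-0.08,"y":0,"z":0,"ax":0,"ay":0,"az":0,"hand":40},{"x":-0.14,"y":0,"z":0,"ax":0,"ay":0,"az":0,"hand":40},{"x":-0.19,"y":0,"z":0,"ax":0,"ay":0,"az":0,"hand":40},{"x":-0.22,"y":0,"z":0,"ax":0,"ay":0,"az":0,"hand":40},{"x":-0.22,"y":0,"z":0,"ax":0,"ay":0,"az":0,"hand":40}])

```text
clock: 13.35
eef_pos: [633.7, 1.4, 62.2]
tcp_rot: [-3.141, -0.008, 2.945]
contact_force: [-18.3, 4.5, 25.8]
opening: 0.577
grasp_force: 65.8
```

```bash
python3 -c "
from h import *
go([633.8,1.6,62],2.943)"
```

```text
t 13.35 pos [633.7   1.4  62.2] rot [-3.141 -0.008  2.945] q [-0.    0.56  1.73  0.    0.86 -1.38] F [-18.3   4.5  25.8] open 0.577 gf 65.8
xyz [-0.001  0.004  0.004] a [-0.   -0.08  0.02]
```

>>> drive_tool(plan=[{"x":0.04,"y":0,"z":0,"ax":0,"ay":0,"az":0,"hand":40},{"x":0.04,"y":0,"z":0,"ax":0,"ay":0,"az":0,"hand":60},{"x":0.04,"y":0,"z":0,"ax":0,"ay":0,"az":0,"hand":80},{"x":0.04,"y":0,"z":0,"ax":0,"ay":0,"az":0,"hand":80},{"x":0.04,"y":0,"z":-0.4,"ax":0,"ay":0,"az":0,"hand":80},{"x":0.04,"y":0,"z":-1.2,"ax":0,"ay":0,"az":0,"hand":80},{"x":0.04,"y":0,"z":-2.2,"ax":0,"ay":0,"az":0,"hand":80},{"x":0.04,"y":0,"z":-3,"ax":0,"ay":0,"az":0,"hand":80}])

```text
clock: 14.15
eef_pos: [635.8, 0.9, 213.4]
tcp_rot: [3.142, 0.0, 2.945]
contact_force: [1.2, -0.7, 0.0]
opening: 0.94
grasp_force: 0.0
```

>>> drive_tool(plan=[{"x":1,"y":1,"z":0,"ax":0,"ay":0,"az":0,"hand":80},{"x":2,"y":2,"z":0,"ax":0,"ay":0,"az":0,"hand":80},{"x":3,"y":3,"z":0,"ax":0,"ay":0,"az":0,"hand":80},{"x":3.5,"y":3.8,"z":0,"ax":0,"ay":0,"az":0,"hand":80},{"x":3.5,"y":4.5,"z":0,"ax":0,"ay":0,"az":0,"hand":80},{"x":3.5,"y":4.5,"z":0,"ax":0,"ay":0,"az":0,"hand":80},{"x":3.5,"y":4.5,"z":0,"ax":0,"ay":0,"az":0,"hand":80}])

```text
clock: 14.85
eef_pos: [506.7, 259.9, 211.2]
tcp_rot: [3.14, -0.001, 2.949]
contact_force: [1.0, -0.9, -0.1]
opening: 0.937
grasp_force: 0.0
```

```bash
python3 -c "
from h import *
a=imaging.grab_frame('side')[170:250,310:420,::-1]; b=imaging.grab_frame('top')[110:200,275:385,::-1]
cv2.imwrite('pics/s5.png',cv2.resize(np.vstack([a,b]),None,fx=3.5,fy=3.5,interpolation=cv2.INTER_CUBIC))"
```

```text
(no output)
```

View pics/s5.png

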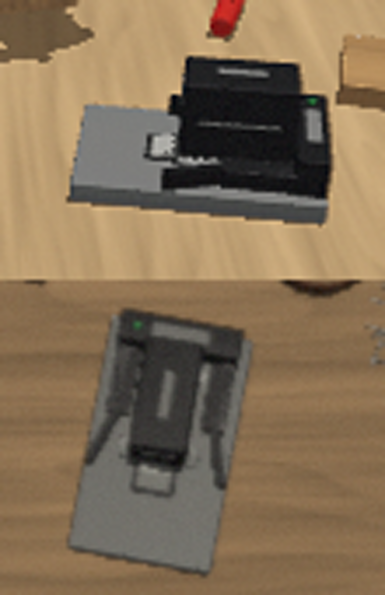

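The pack is home against the hump (side crop 315,130), with the latch behind its tail (160,147) and the arm clear. I'm handing in.

```bash
python3 -c "
from rig import r
print(r.sign_off())"
```

```text
the job is handed in; nothing more can be done
None
```

The tall pack is on the charger, fully home against the hump; a light tug was blocked after about 2 mm of play, so the latch is holding it. The low pack and the look-alikes were not touched, and I handed in at about 15 s.

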